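# Clamp the sample-gas filter shut

### The job

Close the quick clamp on the sample-gas filter: push the blue end of the swing strap round until the strap lies across the black lid against its stop post, and only then push the red cam lever fully down. Only push, do not pick anything up: the loose lid must stay seated where it is and the other things on the bench must be left where they stand.

Things in the scene. Friction and masses are not known exactly. Their poses are not given: they have to be found in the camera images.
- station: fixed filter station: aluminium base plate 230 x 120 x 12 with a round steel filter housing in the middle (90 dia, flat top at height 85). Origin on the table under the housing's centre; its x axis runs from the strap's pivot post (85 mm from the centre on the -x side, the side nearer the robot) over the housing's centre to the stop post (14 dia, 120 high, at x +68, y -19.5); z up
- lid: black round lid, 90 dia x 12 high, lying loose on the housing; origin at the centre of its underside (height 85)
- strap_pivot (a point): on the strap's vertical pivot axis, at half the strap's thickness (height 107); does not move
- strap (a joint): angle of the swing strap about its vertical pivot, rad: 0 = across the lid along the station's x axis, against the stop post; positive = swung out to the station's +y side (counter-clockwise from above; out to 1.6). Starts somewhere between 0.9 and 1.4. Stiff: about 2 N at the blue end, stays where it is left. The strap is a flat steel bar 24 wide and 12 thick, its underside at height 101, 4 mm above the lid
- strap_end (a point): centre of the blue block at the strap's free end, 152.5 mm from the pivot axis: 36 long (along the strap) x 24 wide x 40 high, from height 91 to 131. Push its long side, the one on the station's +y side; below it there is only the base plate. With the strap across, the lid and the housing's rim end 4.5 mm short of the block's inner end
- cam_lever (a joint): angle of the cam lever, rad: 0 = raised 65 degrees above level, 1.134 = fully down, lying level over the strap (middle plane at height 127). Starts between 0 and 0.2. Turns about cam_axis; stiff: about 4 N at its end, stays where it is left. It leans from cam_axis towards the strap's pivot and is pushed from the side that faces the blue end: away from the blue end and down
- cam_axis (a point): on the lever's hinge axis, on the strap 85 mm from the strap's pivot (over the lid's centre when the strap is across), height 127; the axis is level and square to the strap
- lever_end (a point): on the lever's middle plane 70 mm from cam_axis, 10 mm short of its tip. The red grip is 44 long (36 to 80 mm from cam_axis), 26 wide and 10 thick
- cartridge: spare filter cartridge, white cylinder with grey caps, 40 dia x 68 high, standing; origin at the centre of its underside. Bystander
- seal_ring: black rubber-coloured ring lying flat, 48 dia x 6 high; origin under its centre. Bystander
- screwdriver: blue-handled screwdriver 200 long, lying on the table beyond the station; origin under the middle of its length. Bystander
- canister: white bottle with blue cap, 68 dia x 130 high; origin at the centre of its underside. Bystander
- jar: amber jar with black cap, 60 dia x 80 high; origin at the centre of its underside. Bystander
- mug: white mug, 80 dia x 90 high; origin at the centre of its underside. Bystander
- calculator: black desk calculator lying flat, 140 x 75 x 15; origin at the centre of its underside. Bystander
Not all that is in view belongs to the job. Leave any brown or purple look-alike of the lid alone.

How it is judged (in metres and radians):
On the way, in this order (a step that is already met when the one before it is completed fails the run):
1. the strap is across the lid at its stop, the lever still up (value of joint strap below 0.06 rad and value of joint cam_lever below 0.5 rad), for 0.2 s.
2. the cam lever is fully down with the strap across the lid (value of joint strap below 0.06 rad and value of joint cam_lever above 1.04 rad), for 0.2 s.
At the end, for the whole second after the job is handed in: strap within 0.06 rad of its stop across the lid, cam lever pressed past 1.04 of 1.134 rad, lid flat and at rest within 8 mm of its start, every other thing within 20 mm of its start (all of step 2 and distance of lid from where it was at the start of the episode below 0.008 m and angle between lid's own z axis and vertical below 0.05 rad and linear speed of lid below 0.01 m/s and distance of each of cartridge, seal_ring, screwdriver, canister, jar, mug, calculator from where it was at the start of the episode below 0.02 m); the robot touches nothing.
It fails at once if the lever is pushed down before the strap is across the lid (value of joint cam_lever above 0.5 rad and value of joint strap above 0.12 rad).
It fails at once if the lid is lifted or pushed out of place (10 mm) (distance of lid from where it was at the start of the episode above 0.01 m).
It fails at once if a bystander is lifted, carried or pushed away (25 mm) (distance of any of cartridge, seal_ring, screwdriver, canister, jar, mug, calculator from where it was at the start of the episode above 0.025 m).
It also fails if it takes over 50 s, if anything falls off the work surface, if the arm or the gripper's body presses on something with over 40 N, if the wrist force passes 120 N, or if a joint passes its speed limit or range.

### The arm

A 7-joint arm with a two-finger parallel gripper is mounted at the origin on the work surface. World frame = base frame: x ahead of the robot, y to its left, z up, the work surface at z = 0. Lengths are in m, angles in degrees, forces in N, time in s.
With the tool pointing down it reaches from about 0.4 to 0.875 m from the base axis. Payload 6.5 kg.
Tool frame: the origin (TCP) lies between the finger pads; the fingertips stand 11 mm ahead of it and the grasp point (between the pads) lies 8 mm behind it; z points along the fingers, y is the line along which they close (so a half turn about z gives the same grasp; the last joint's range is limited). The gripper opens to 88 mm and grips with 3 to 60 N. Pads are 18 mm wide; open, the fingers measure 123 mm over their backs; the gripper's body (75 mm by 187 mm) begins 45 mm behind the grasp point.
Start: joints at [72.009, 30.733, -0.252, 88.115, 0.149, 61.152, -4.079], TCP at [0.159, -0.63, 0.25] pointing down, gripper open.
Joint ranges: [-154.64, 154.64], [-21.42, 123.67], [-72.66, 72.17], [13.99, 137.28], [-74.86, 254.86], [10.95, 109.41], [-158.01, 158.01]. Speed limits (degrees/s): [136.94, 136.94, 180, 180, 180, 180, 180].

### API

Orientations are given as [roll, pitch, yaw] about the fixed x, y, z axes, in that order (R = Rz(yaw) Ry(pitch) Rx(roll)).
In Python, from bench import manip, eyes, boxes_of, trace, spot_point gives the robot as it stands.
- The arm moves only by the shell command python3 -m creep 'ROWS' [OPENING]. ROWS is JSON, a list of rows, each a list of 6 numbers: the shift along the tool's x, y, z in mm, then the turn, a rotation vector about the tool's x, y, z in degrees. In form: [[tx, ty, tz, ax, ay, az], ...]. A call has exactly 8 rows; each row shifts and turns the commanded pose from where the row before left it, along the tool's axes as they then stand; what a row does not reach is not made up. A row lasts 1/12 s, in which the tool goes at most 41.7 mm and 7.16 degrees, less where a joint would pass 70% of its speed; a pose out of reach is approached as far as the arm can. A call is refused whole if a number of a shift passes 41.7 or a number of a turn 7.16, either way. A call with a gripper value outside its range is refused whole. OPENING is the gripper's target within -1 to 1 (shut at 1, half-way at 0, fully open at -1), set as the call begins (- or left out, the last holds). The fingers move at their own pace and stop on an object; the grip force is fixed at half the most. Time passes only in rows, so rows that do not move let the fingers close, or fill a call up. It gives the time, the measured TCP pose, the force and the opening at its end, in the units of the state.
- manip.get_state(): the state, without advancing time (a new reading comes with each control period).
- eyes.camera(name): name is "scene" or "top"; returns a dict with "frame" (384x512x3 uint8, red, green, blue), "fx", "fy", "cx", "cy" (pixels), "eye" and "rotation" of the camera in the world. Camera axes: x right, y up, looking along -z (the intrinsics and any distortion apply to the point x, -y, -z); pixel columns grow to the right and rows downward; lengths in m; the calibration is good to about 2 mm. A picture is of the moment at which its call begins. There is no depth.
- manip.close_job(): hands the job in, once; it reports no verdict.
Trained networks look in the newest picture that a camera, given by its name, has taken for a name from the list of things; names that differ only in an ending like _2 or _b are one class to them, and where a whole thing is asked for, a point or a joint stands for the part that bears it (a point fixed in the world has none). Each returns a list of dicts, best first, with "conf" (0 to 1); they miss things now and then, are a little off and sometimes report something else, mostly with a low value. They report only what shows in the picture. A call takes as long as a camera call. They do not tell look-alikes from the thing itself.
- boxes_of(camera, name): "extent" ([centre column, centre row, width, height] in pixels, round what is visible of it).
- trace(camera, name): "pixels" (384x512 bool, what is visible of it) and "extent" ([centre column, centre row, width, height] in pixels, round what is visible of it).
- spot_point(camera, name): "at" ([column, row] in pixels: a listed point, or the origin of a listed thing).
The state is a dict: "clock": time; "joint_positions": joint angles; "joint_velocities": joint speeds; "joint_efforts": joint torques, N m; "tcp_pos": TCP position; "ee_rot": TCP orientation; "force": force on the tool from outside, world axes, zero at the start; "ft_torque": the same for the moment, N m; "grip_width": finger opening in m.
Only numpy, scipy, OpenCV 4.12 (cv2) and the standard library are available. Lean on these libraries where they do the work, as an engineer would, in place of code of your own. Each camera call takes 0.05 s, during which the arm holds its last target. There are 200 camera calls.

## Working session

There is one attempt and no reset: what is moved stays moved. The work goes in short steps, Python scripts to look and compute and a shell command to move; the robot and the scene stay as the last step left them, time stands still between calls to the robot, and variables do not carry over. Pictures are saved under pics/ and viewed, on a budget of 10 in all, crops included, one or two more only if the job needs it, and the job is handed in when it is done.

```bash
mkdir -p pics; cat > h.py <<'E'
import numpy as np, cv2
from bench import manip, eyes, boxes_of, trace, spot_point
def ray(c,px):
    R=np.array(c["rotation"]);d=R@np.array([(px[0]-c["cx"])/c["fx"],-(px[1]-c["cy"])/c["fy"],-1.])
    return np.array(c["eye"]),d
def at_z(c,px,z):
    e,d=ray(c,px);return e+d*(z-e[2])/d[2]
def tri(c1,p1,c2,p2):
    A=0;b=0
    for c,p in((c1,p1),(c2,p2)):
        e,d=ray(c,p);d/=np.linalg.norm(d);P=np.eye(3)-np.outer(d,d);A=A+P;b=b+P@e
    return np.linalg.solve(A,b)
def proj(c,X):
    v=np.array(c["rotation"]).T@(np.array(X)-c["eye"]);return np.array([c["cx"]+c["fx"]*v[0]/-v[2],c["cy"]-c["fy"]*v[1]/-v[2]])
E
python3 - <<'E'
from h import *
c={}
for n in("scene","top"):
    c[n]=eyes.camera(n);cv2.imwrite(f"pics/{n}0.png",c[n]["frame"][:,:,::-1]);print(n,c[n].keys() ,np.round(c[n]["eye"],3))
for k,z in dict(station=0,lid=.085,strap_pivot=.107,strap_end=.111,cam_axis=.127,lever_end=None,cartridge=0,seal_ring=0,screwdriver=0,canister=0,jar=0,mug=0,calculator=0).items():
    r={n:spot_point(n,k)[:2] for n in c}
    for n in c: print(k,n,[(np.round(q["at"]),round(q["conf"],2),np.round(at_z(c[n],q["at"],z),3)[:2] if z is not None else'') for q in r[n]])
    if z!=0 and all(r.values()): print('  tri',np.round(tri(c["scene"],r["scene"][0]["at"],c["top"],r["top"][0]["at"]),3))
print(manip.get_state())
E
```

```text
scene dict_keys(['frame', 'fx', 'fy', 'cx', 'cy', 'eye', 'rotation']) [ 1.366 -0.013  1.107]
top dict_keys(['frame', 'fx', 'fy', 'cx', 'cy', 'eye', 'rotation']) [ 0.441 -0.018  1.126]Traceback (most recent call last):
  File "<stdin>", line 7, in <module>
  File "h.py", line 7, in at_z
    e,d=ray(c,px);return e+d*(z-e[2])/d[2]
                                      ~^^^
IndexError: invalid index to scalar variable.
```

```bash
python3 - <<'E'
from h import *
for n in("scene","top"):
    c=eyes.camera(n);print({k:v for k,v in c.items() if k!="frame"})
E
```

```text
{'fx': 460.21241662952343, 'fy': 460.21241662952343, 'cx': 252.59302042961806, 'cy': 193.01644061053386, 'eye': array([ 1.36610262, -0.01288945,  1.10666699]), 'rotation': array([39.43540667,  0.69732239, 89.22702035])}
{'fx': 414.1832536112769, 'fy': 414.1832536112769, 'cx': 267.0765892477025, 'cy': 192.38402365385298, 'eye': array([ 0.44125564, -0.01825757,  1.12571389]), 'rotation': array([  7.90350575,  -0.34225401, -89.68658014])}
```

View pics/scene0.png

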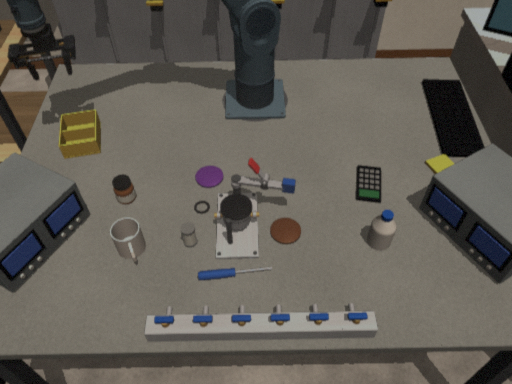

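View pics/top0.png

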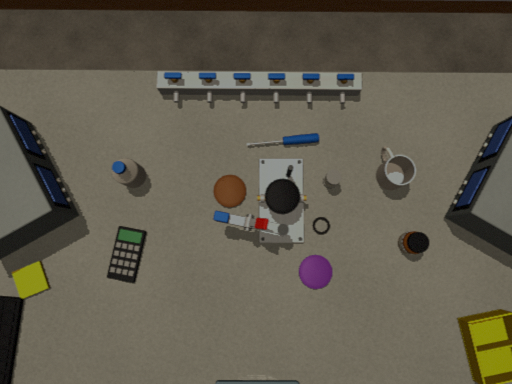

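The pictures show the black lid on the station (scene 236,207; top 283,196). The purple and brown look-alikes lie apart from it. The strap is swung out with its blue end at scene (289,186) / top (221,216), and the red lever is up at scene (254,166) / top (261,224). The camera rotation is given as roll/pitch/yaw in degrees.

```bash
sed -i 's/^import.*/&\nfrom scipy.spatial.transform import Rotation as Ro/; s/np.array(c\["rotation"\])/Ro.from_euler("xyz",c["rotation"],degrees=True).as_matrix()/' h.py
python3 - <<'E'
from h import *
c={}
for n in("scene","top"):
    c[n]=eyes.camera(n)
for k,z in dict(station=0,lid=.085,strap_pivot=.107,strap_end=.111,cam_axis=.127,lever_end=None,cartridge=0,seal_ring=0,screwdriver=0).items():
    r={n:spot_point(n,k)[:2] for n in c}
    for n in c: print(k,n,[(np.round(q["at"]),round(q["conf"],2),np.round(at_z(c[n],q["at"],z),3)[:2] if z is not None else'') for q in r[n]])
    if z!=0 and all(r.values()): print('  tri',np.round(tri(c["scene"],r["scene"][0]["at"],c["top"],r["top"][0]["at"]),3))
print(manip.get_state())
a=cv2.resize(c["scene"]["frame"][140:270,180:320],None,fx=4.5,fy=4.5,interpolation=2);cv2.imwrite("pics/crop.png",a[:,:,::-1])
E
```

```text
station scene [(array([240., 225.]), 0.68, array([ 0.577, -0.054])), (array([254., 163.]), 0.58, array([ 0.329, -0.006]))]
station top [(array([282., 197.]), 0.56, array([ 0.585, -0.065]))]
lid scene [(array([210., 181.]), 0.9, array([ 0.479, -0.137])), (array([282., 229.]), 0.86, array([0.654, 0.065]))]
lid top [(array([313., 268.]), 0.82, array([ 0.397, -0.139])), (array([283., 195.]), 0.8, array([ 0.578, -0.063]))]
  tri [ 0.393 -0.15  -0.014]
strap_pivot scene [(array([234., 180.]), 0.7, array([ 0.492, -0.067]))]
strap_pivot top [(array([286., 230.]), 0.67, array([ 0.491, -0.072])), (array([284., 139.]), 0.36, array([ 0.72 , -0.066]))]
  tri [ 0.491 -0.07   0.105]
strap_end scene [(array([285., 186.]), 0.86, array([0.523, 0.079]))]
strap_end top [(array([220., 217.]), 0.79, array([0.521, 0.091])), (array([280., 198.]), 0.56, array([ 0.57 , -0.057]))]
  tri [0.521 0.085 0.109]
cam_axis scene [(array([260., 177.]), 0.86, array([0.501, 0.009]))]
cam_axis top [(array([246., 222.]), 0.76, array([0.506, 0.026]))]
  tri [0.506 0.018 0.134]
lever_end scene [(array([255., 161.]), 0.74, ''
[... 609 characters left out ...]
)]
{'clock': 1.3, 'joint_positions': array([72.00975443, 30.73200046, -0.25230351, 88.11741577,  0.1481648 ,
       61.15174618, -4.08071025]), 'joint_velocities': array([ 0.00243297, -0.01390671, -0.04972834,  0.12011078,  0.00184801,
       -0.00212447,  0.04119711]), 'joint_efforts': array([ 1.57998547e-03, -5.70893490e+01,  9.90662053e-01, -2.51915699e+01,
       -5.62961306e-02,  1.07189253e-02,  5.27929001e-05]), 'tcp_pos': array([ 0.15941874, -0.63012056,  0.24971708]), 'ee_rot': array([-1.79999224e+02,  9.01479740e-04,  1.41978977e+01]), 'force': array([0.4487374 , 0.21890113, 1.60265705]), 'ft_torque': array([ 0.0035386 , -0.03779056, -0.06174167]), 'grip_width': 0.0877394573594053}
```

View pics/crop.png

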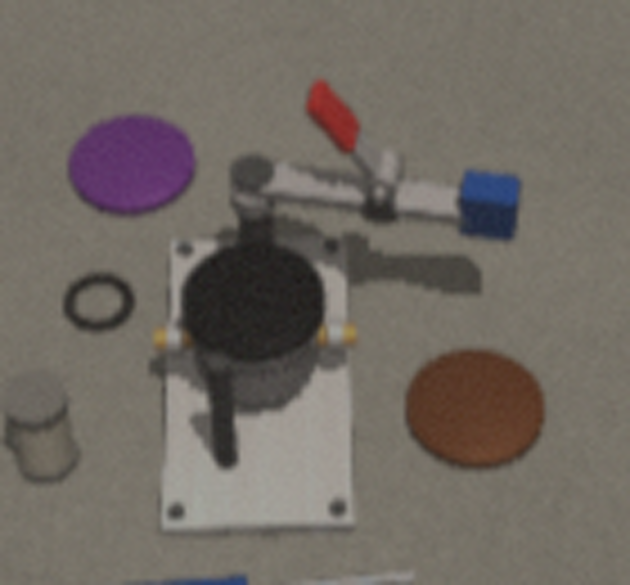

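```bash
python3 -m creep '[[31,-23,0,0,0,0],[31,-23,0,0,0,0],[31,-23,0,0,0,0],[31,-23,0,0,0,0],[31,-23,0,0,0,0],[31,-23,0,0,0,0],[31,-23,0,0,0,0],[31,-23,0,0,0,0]]' 1
```

```text
clock: 1.97
tcp_pos: [0.3556, -0.3894, 0.25]
ee_rot: [180.0, -0.0, 14.2]
force: [0.6, -0.1, 0.6]
grip_width: 0.0364
```

```bash
python3 -m creep '[[16,-35,0,0,0,0],[16,-35,0,0,0,0],[16,-35,0,0,0,0],[16,-35,0,0,0,0],[16,-35,0,0,0,0],[16,-35,0,0,0,0],[16,-35,0,0,0,0],[16,-35,0,0,0,0]]'
```

```text
clock: 2.63
tcp_pos: [0.4102, -0.0864, 0.2501]
ee_rot: [180.0, -0.0, 14.2]
force: [0.6, -0.9, 0.5]
grip_width: 0.0003
```

```bash
python3 -m creep '[[13,-36,0,0,0,0],[13,-36,0,0,0,0],[13,-36,0,0,0,0],[13,-36,0,0,0,0],[13,-36,0,0,0,0],[0,0,0,0,0,-7],[0,0,0,0,0,-7],[0,0,0,0,0,-7]]'
python3 -m creep '[[0,0,0,0,0,-7],[0,0,0,0,0,-7],[0,0,0,0,0,-7],[0,0,0,0,0,-7],[0,0,0,0,0,-7],[0,0,0,0,0,-7],[0,0,0,0,0,-2],[0,0,0,0,0,0]]'
python3 - <<'E'
from h import *
c={n:eyes.camera(n) for n in("scene","top")}
for k in("strap_pivot","strap_end","cam_axis","lever_end"):
    r={n:spot_point(n,k)[:1] for n in c}
    print(k,{n:(np.round(q[0]["at"]),round(q[0]["conf"],2)) for n,q in r.items() if q}, np.round(tri(c["scene"],r["scene"][0]["at"],c["top"],r["top"][0]["at"]),4) if all(r.values()) else '')
t=c["top"];K=[np.round(at_z(t,p,.012),3)[:2] for p in((260,159),(303,158),(259,241),(303,242))];print(K)
s=manip.get_state();print(s["tcp_pos"],s["ee_rot"])
a=np.hstack([cv2.resize(c[n]["frame"][r:r+130,q:q+130],None,fx=3,fy=3,interpolation=2) for n,r,q in(("scene",130,190),("top",140,190))]);cv2.imwrite("pics/c2.png",a[:,:,::-1])
E
```

```text
clock: 3.3
tcp_pos: [0.4289, 0.1034, 0.2498]
ee_rot: [180.0, -0.0, 35.7]
force: [0.1, -0.9, 0.4]
grip_width: 0.0005
clock: 3.97
tcp_pos: [0.429, 0.1022, 0.2498]
ee_rot: [180.0, -0.0, 79.3]
force: [-0.1, 0.3, -0.2]
grip_width: 0.0006
strap_pivot {'scene': (array([236., 183.]), 0.55), 'top': (array([287., 226.]), 0.8)} [ 0.5002 -0.0672  0.1021]
strap_end {'scene': (array([286., 184.]), 0.59), 'top': (array([222., 218.]), 0.86)} [0.5184 0.0848 0.1135]
cam_axis {'scene': (array([262., 176.]), 0.94), 'top': (array([247., 221.]), 0.98)} [0.5101 0.0182 0.1408]
lever_end {'scene': (array([254., 162.]), 0.78), 'top': (array([262., 224.]), 0.8)} [ 0.4985 -0.01    0.1853]
[array([ 0.688, -0.004]), array([ 0.692, -0.122]), array([ 0.465, -0.003]), array([ 0.463, -0.121])]
[0.42898067 0.10240769 0.24970142] [ 1.79999938e+02 -8.19226807e-04  7.91881560e+01]
```

View pics/c2.png

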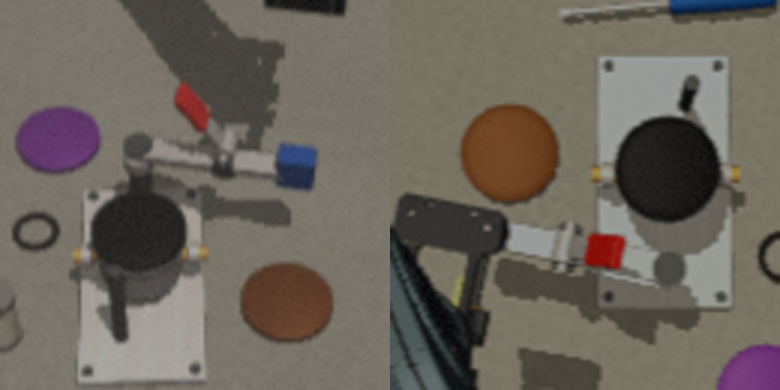

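```bash
python3 -m creep '[[0,0,35,0,0,0],[0,0,35,0,0,0],[0,0,34,0,0,0],[0,0,34,0,0,0],[0,10,0,0,0,0],[0,10,0,0,0,0],[0,10,0,0,0,0],[0,10,0,0,0,0]]'
python3 -m creep '[[0,6,0,0,0,0],[0,6,0,0,0,0],[0,5,0,0,0,0],[0,5,0,0,0,0],[0,5,0,0,0,0],[0,0,0,0,0,0],[0,0,0,0,0,0],[0,0,0,0,0,0]]'
```

```text
clock: 5.13
tcp_pos: [0.4714, 0.0949, 0.1139]
ee_rot: [179.8, -0.1, 79.1]
force: [0.3, 0.2, 0.1]
grip_width: 0.0006
clock: 5.8
tcp_pos: [0.4946, 0.0899, 0.1116]
ee_rot: [-180.0, 0.0, 79.2]
force: [-0.4, -0.4, 0.2]
grip_width: 0.0004
```

```bash
python3 -m creep '[[1.7,10.7,0,0,0,4],[1.7,10.7,0,0,0,4],[1.7,10.7,0,0,0,4],[1.7,10.7,0,0,0,4],[1.7,10.7,0,0,0,4],[1.7,10.7,0,0,0,4],[1.7,10.7,0,0,0,4],[1.7,10.7,0,0,0,4]]'
python3 - <<'E'
from h import *
c={n:eyes.camera(n) for n in("scene","top")}
for k in("strap_end","cam_axis","lever_end"):
    r={n:spot_point(n,k)[:1] for n in c}
    print(k, np.round(tri(c["scene"],r["scene"][0]["at"],c["top"],r["top"][0]["at"]),4) if all(r.values()) else r)
s=manip.get_state();print(s["tcp_pos"],s["ee_rot"],s["force"])
a=np.hstack([cv2.resize(c[n]["frame"][r:r+130,q:q+130],None,fx=3,fy=3,interpolation=2) for n,r,q in(("scene",130,190),("top",140,190))]);cv2.imwrite("pics/c3.png",a[:,:,::-1])
E
```

```text
clock: 6.47
tcp_pos: [0.576, 0.0667, 0.1112]
ee_rot: [-179.9, 0.1, 47.0]
force: [-1.5, 0.0, 0.9]
grip_width: 0.0005
strap_end {'scene': [{'at': [272.5, 208.1], 'conf': 0.83}], 'top': []}
cam_axis [0.5472 0.0033 0.1317]
lever_end [ 0.5221 -0.0283  0.1829]
[0.57674782 0.0669323  0.11181324] [-1.79991585e+02 -6.81697444e-03  4.72898399e+01] [0.23002774 0.1396152  0.37522721]
```

View pics/c3.png

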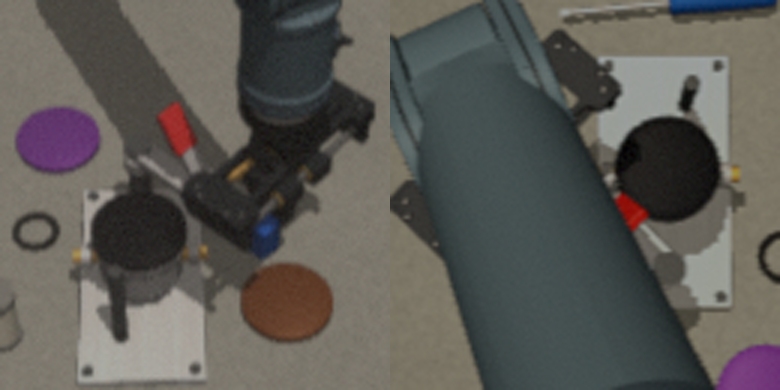

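The strap is following: its blue end is at crop (265,235), and the lever is still up and clear of the gripper. I'll carry on along the arc.

```bash
python3 -m creep '[[1.7,10.7,0,0,0,4],[1.7,10.7,0,0,0,4],[1.7,10.7,0,0,0,4],[1.7,10.7,0,0,0,4],[1.7,10.7,0,0,0,4],[1.7,10.7,0,0,0,4],[1.7,10.7,0,0,0,4],[1.7,10.7,0,0,0,4]]'
python3 -m creep '[[0.9,5.3,0,0,0,2],[0.9,5.3,0,0,0,2],[0.9,5.3,0,0,0,2],[0.9,5.3,0,0,0,2],[0.4,2.7,0,0,0,1],[0.4,2.7,0,0,0,1],[0.4,2.7,0,0,0,1],[0.4,2.7,0,0,0,1]]'
```

```text
clock: 7.53
tcp_pos: [0.6338, 0.004, 0.1114]
ee_rot: [-179.9, 0.1, 15.1]
force: [-2.0, 2.0, -0.2]
grip_width: 0.0006
clock: 8.2
tcp_pos: [0.6453, -0.0272, 0.1117]
ee_rot: [-180.0, -0.0, 3.1]
force: [-1.5, 1.8, -0.7]
grip_width: 0.0004
```

```bash
python3 -m creep '[[0.3,2,0,0,0,1],[0.3,2,0,0,0,1],[0,1,0,0,0,1],[0,1,0,0,0,0],[0,1,0,0,0,0],[0,1,0,0,0,0],[0,0,0,0,0,0],[0,0,0,0,0,0]]'
```

```text
clock: 8.87
tcp_pos: [0.6465, -0.0326, 0.1119]
ee_rot: [-179.8, -0.1, 0.3]
force: [0.7, 6.4, -1.6]
grip_width: -0.0001
```

```bash
python3 -m creep '[[0,1,0,0,0,0],[0,1,0,0,0,0],[0,1,0,0,0,0],[0,0,0,0,0,0],[0,0,0,0,0,0],[0,0,0,0,0,0],[0,0,0,0,0,0],[0,0,0,0,0,0]]'
```

```text
clock: 9.53
tcp_pos: [0.6465, -0.0327, 0.1119]
ee_rot: [-179.7, -0.0, 0.4]
force: [-0.2, 11.8, -0.5]
grip_width: 0.0005
```

```bash
python3 -m creep '[[0,-10,0,0,0,0],[0,-15,0,0,0,0],[0,-20,0,0,0,0],[0,0,0,0,0,0],[0,0,-30,0,0,0],[0,0,-35,0,0,0],[0,0,-35,0,0,0],[0,0,-35,0,0,0]]'
python3 - <<'E'
from h import *
c={n:eyes.camera(n) for n in("scene","top")}
for k in("strap_end","cam_axis","lever_end"):
    r={n:spot_point(n,k)[:1] for n in c}
    print(k,r, np.round(tri(c["scene"],r["scene"][0]["at"],c["top"],r["top"][0]["at"]),4) if all(r.values()) else '')
s=manip.get_state();print(s["tcp_pos"],s["ee_rot"],s["force"])
a=np.hstack([cv2.resize(c[n]["frame"][r:r+130,q:q+130],None,fx=3,fy=3,interpolation=2) for n,r,q in(("scene",130,170),("top",140,220))]);cv2.imwrite("pics/c4.png",a[:,:,::-1])
E
```

```text
clock: 10.2
tcp_pos: [0.6457, 0.0057, 0.2483]
ee_rot: [179.9, 0.0, 0.2]
force: [1.0, 0.8, 0.3]
grip_width: 0.0004
strap_end {'scene': [{'at': [234.5, 224.4], 'conf': 0.86}], 'top': []} 
cam_axis {'scene': [{'at': [233.1, 197.0], 'conf': 0.59}], 'top': []} 
lever_end {'scene': [{'at': [237.9, 175.6], 'conf': 0.57}], 'top': [{'at': [135.1, 174.2], 'conf': 0.27}]} [0.6203 0.0852 0.3517]
[0.64500921 0.00640716 0.24495801] [1.79974584e+02 1.74211206e-01 1.96835354e-01] [ 0.57400386 -0.22121395 -0.63147734]
```

View pics/c4.png

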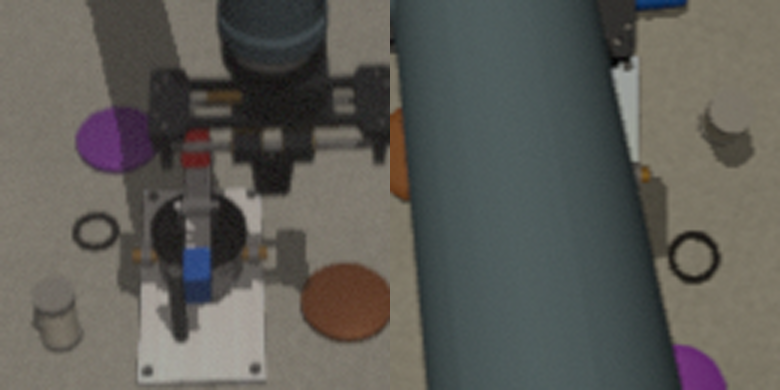

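The strap lies across the lid: its blue end at crop (198,275) is beside the stop post, and the lever is up. Next is the lever.

```bash
python3 -m creep '[[-16,22,0,0,0,0],[-17,23,0,0,0,0],[-17,23,0,0,0,0],[0,0,0,0,0,0],[0,0,20,0,0,0],[0,0,20,0,0,0],[0,0,11,0,0,0],[0,0,0,0,0,0]]'
python3 -m creep '[[-6,0,0,0,0,0],[-6,0,0,0,0,0],[-6,0,0,0,0,0],[-6,0,0,0,0,0],[-5,0,0,0,0,0],[0,0,0,0,0,0],[0,0,0,0,0,0],[0,0,0,0,0,0]]'
```

```text
clock: 11.27
tcp_pos: [0.5941, -0.0611, 0.1924]
ee_rot: [-180.0, 0.4, 0.2]
force: [-1.3, 0.0, 0.2]
grip_width: 0.0002
clock: 11.93
tcp_pos: [0.5675, -0.0616, 0.196]
ee_rot: [180.0, -0.0, 0.2]
force: [-0.6, -0.3, 0.2]
grip_width: 0.0002
```

```bash
python3 -m creep '[[-8,0,3.5,0,0,0],[-8,0,4,0,0,0],[-6,0,5.5,0,0,0],[-6,0,5.5,0,0,0],[-4.5,0,7,0,0,0],[-4.5,0,7,0,0,0],[0,0,0,0,0,0],[0,0,0,0,0,0]]'
python3 -m creep '[[-1.8,0,5,0,0,0],[-1.8,0,5,0,0,0],[-1,0,4,0,0,0],[-1,0,4,0,0,0],[0,0,3,0,0,0],[0,0,1,0,0,0],[0,0,0,0,0,0],[0,0,0,0,0,0]]'
```

```text
clock: 12.6
tcp_pos: [0.5286, -0.0618, 0.1622]
ee_rot: [-180.0, 0.2, 0.2]
force: [-0.6, 0.2, 0.1]
grip_width: 0.0006
clock: 13.27
tcp_pos: [0.5248, -0.0618, 0.1429]
ee_rot: [180.0, -0.0, 0.2]
force: [-6.2, 0.6, 23.7]
grip_width: 0.0006
```

```bash
python3 -m creep '[[0,0,-10,0,0,0],[0,0,-30,0,0,0],[0,0,-40,0,0,0],[-20,-30,0,0,0,0],[-20,-35,0,0,0,0],[-20,-35,0,0,0,0],[-20,-35,0,0,0,0],[-10,-35,0,0,0,0]]'
python3 - <<'E'
from h import *
c={n:eyes.camera(n) for n in("scene","top")}
for k in("strap_end","cam_axis","lever_end"):
    r={n:spot_point(n,k)[:1] for n in c}
    print(k, np.round(tri(c["scene"],r["scene"][0]["at"],c["top"],r["top"][0]["at"]),4) if all(r.values()) else r)
for k in("cartridge","seal_ring","screwdriver","lid"):
  for n in c: print(k,n,[np.round(at_z(c[n],q["at"],.085*(k=="lid")),3)[:2] for q in spot_point(n,k)])
s=manip.get_state();print(s["tcp_pos"],s["force"])
a=np.hstack([cv2.resize(c[n]["frame"][r:r+130,q:q+130],None,fx=3,fy=3,interpolation=2) for n,r,q in(("scene",130,170),("top",130,220))]);cv2.imwrite("pics/c5.png",a[:,:,::-1])
E
```

```text
clock: 13.93
tcp_pos: [0.431, 0.1088, 0.2207]
ee_rot: [179.9, 0.1, 0.2]
force: [-0.1, 0.1, 0.1]
grip_width: 0.0003
strap_end [ 0.6432 -0.0587  0.1076]
cam_axis [ 0.5702 -0.0655  0.1324]
lever_end [ 0.4944 -0.0573  0.1069]
cartridge scene [array([ 0.622, -0.197])]
cartridge top [array([0.431, 0.35 ]), array([ 0.642, -0.192])]
seal_ring scene []
seal_ring top [array([ 0.51 , -0.167])]
screwdriver scene [array([ 0.743, -0.07 ])]
screwdriver top [array([ 0.748, -0.066]), array([ 0.649, -0.367])]
lid scene [array([ 0.578, -0.059]), array([0.657, 0.069]), array([ 0.473, -0.137])]
lid top [array([ 0.574, -0.062]), array([0.591, 0.069])]
[0.43406301 0.10778953 0.2211892 ] [ 0.86668488  1.11535808 -0.17304741]
```

View pics/c5.png

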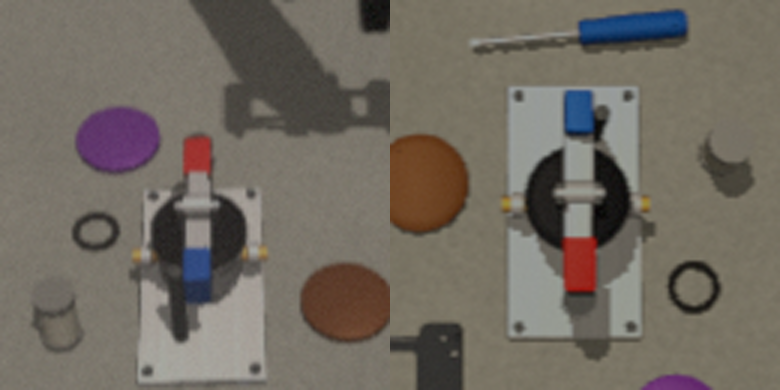

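The strap is straight across against the post (top crop, blue end at 578,110). The lever lies level along it (red grip at 580,265). The lid is centred and the bystanders are in place, so I'm handing in.

```bash
python3 -m creep '[[0,0,0,0,0,0],[0,0,0,0,0,0],[0,0,0,0,0,0],[0,0,0,0,0,0],[0,0,0,0,0,0],[0,0,0,0,0,0],[0,0,0,0,0,0],[0,0,0,0,0,0]]'; python3 -c "
from bench import manip
print(manip.close_job())"
```

```text
clock: 15.4
tcp_pos: [0.434, 0.108, 0.2212]
ee_rot: [-180.0, -0.0, 0.2]
force: [-0.3, 0.2, 1.4]
grip_width: 0.0006
the job is handed in; nothing more can be done
None
```

I closed the quick clamp and handed the job in at 15.4 s. The hand-in gives no verdict.

- **Strap:** I pushed the blue end round with the closed fingers until it stopped. Pushing further raised the force to 12 N with no more movement. A picture then showed the strap across the lid at the post, with the lever still up.
- **Lever:** I pushed it down until the TCP was at 0.143 m, the height worked out for a level lever, with about 24 N against the stop.
- **Last checks:** The final picture shows the strap straight across, the lever level along it and the lid centred. The lid's measured position is within about 5 mm of the start, which is within the measuring error. The gripper is clear and reads about zero force.
- **Weak or disagreeing checks:**
  - The network put the lever's end at a height of 0.107 m, about 20 mm below a level lever. I judged it a network error, because the contact height and the picture agree with each other.
  - The seal ring's position read about 16 mm different between two top-camera readings, and it was not found in the scene camera at the end. It looks unmoved in the pictures and the robot never went near it.
  - I did not measure the canister, jar, mug or calculator again. The arm passed no closer to them than its travel height of 0.25 m.

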